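# Latch the bottle pen's gate open

## Robot

A 7-joint arm with a two-finger parallel gripper is mounted at the origin on the work surface. World frame = base frame: x ahead of the robot, y to its left, z up, the work surface at z = 0. Lengths are in m, angles in rad, forces in N, time in s.
With the tool pointing down it reaches from about 0.4 to 0.875 m from the base axis. Payload 19.3 kg.
Tool frame: the origin (TCP) lies at the very end of the fingers, on their centre line; the grasp point (between the pads) lies 19 mm behind it; z points along the fingers, y is the line along which they close (so a half turn about z gives the same grasp; the last joint's range is limited). The gripper opens to 85 mm and grips with 20 to 120 N. Pads are 22 mm wide; open, the fingers measure 114 mm over their backs; the gripper's body (76 mm by 85 mm) begins 54 mm behind the grasp point. The pads swing forward as they close: fully open they stand 13 mm farther back than shut.
Start: joints at [1.031, 0.521, -0.036, 1.599, 0.021, 1.021, -0.113], TCP at [0.283, -0.557, 0.231] pointing down, gripper open.
Joint ranges: [-2.91, 2.91], [-0.3, 2.13], [-1.5, 1.42], [0.17, 2.43], [-1.26, 4.41], [0.16, 1.93], [-2.52, 2.52]. Speed limits (rad/s): [1.89, 1.89, 2.39, 2.39, 3.01, 3.01, 3.01].

## Interface

Orientations are given as [roll, pitch, yaw] about the fixed x, y, z axes, in that order (R = Rz(yaw) Ry(pitch) Rx(roll)).
In Python, from workcell import bot gives the robot as it stands.
- The arm moves only by the shell command python3 -m crank 'ROWS' [FORCE]. ROWS is a JSON object of lists of equal length, an entry for each row: "travel": the shift along the world's x, y, z in cm, a list of three; "turn": the turn, a rotation vector about the world's x, y, z in degrees, a list of three; "gripper": the closure, from 0 (fully open) to 1 (shut). A call has exactly 5 rows; each row is the pose to reach, as a shift and turn from the pose commanded when the call began; what a row does not reach only later rows make up. A row lasts 1/10 s, in which the tool goes at most 50 mm and 8.59 degrees, less where a joint would pass 70% of its speed; a pose out of reach is approached as far as the arm can. A call with a gripper value outside its range is refused whole. The fingers move at their own pace and stop on an object; FORCE is the grip in N (left out, the last holds). Time passes only in rows, so rows that repeat a pose let the fingers close, or fill a call up. It gives the time, the measured TCP pose, the force, the opening and the grip force at its end, in the units of the state.
- bot.observe(): the state, without advancing time (a new reading comes with each control period).
- bot.grab_frame(name): name is "scene" or "top" or "wrist"; returns a dict with "pixels" (384x512x3 uint8, red, green, blue), "fx", "fy", "cx", "cy" (pixels), "extrinsics" (4x4, takes a point from world to camera coordinates). Camera axes: x right, y down, z forward; pixel columns grow to the right and rows downward; lengths in m; the calibration is good to about 2 mm. A picture is of the moment at which its call begins. There is no depth.
- bot.job_done(): hands the job in; it is judged then, once.
The state is a dict: "clock": time; "qpos": joint angles; "qd": joint speeds; "joint_efforts": joint torques, N m; "position": TCP position; "tool_rot": TCP orientation; "force": force on the tool from outside, world axes, zero at the start; "moment": the same for the moment, N m; "grip_width": finger opening in m; "finger_force": force on a finger pad.
Only numpy, scipy, OpenCV 4.12 (cv2) and the standard library are available. Lean on these libraries where they do the work, as an engineer would, in place of code of your own. Each camera call takes 0.05 s, during which the arm holds its last target. There are 200 camera calls.

## Task

Open the gate of the bottle pen and leave it latched open: lift the gravity latch bar out of its catch, swing the gate out towards the robot with the bar held up, set the bar down lightly on top of the curved sector, and slide it along there until it drops fully into the sector's notch by its own weight. Handle it gently: do not ram or press the bar hard against the catch or the sector, and do not disturb the bottles and other things around.

Things in the scene. Friction and masses are not known exactly. Their poses are not given: they have to be found in the camera images.
- pen: low steel pen for bottles, fixed to the bench, 215 x 255 mm, walls 91 high. Origin: on the gate's vertical hinge axis at bench height (hinge post 112 mm tall). z up, x into the pen; the shut gate runs from the origin along -y
- gate_hinge (a point): point on the gate's hinge axis, 127 mm above the bench: the height of the latch bar's pivot. Axes as the pen's
- gate (a joint): swing of the gate, rad: 0 shut, growing as it swings out of the pen; at value t the gate runs from the hinge along (-sin t, -cos t) in the pen's x, y. Limits -0.03 and 1.25. Clear panel in a steel frame, 190 mm long, 10 thick, top at 100 mm. It stays where it is left (hinge friction about 0.15 N m)
- bar_lift (a joint): tilt of the latch bar on its pivot, rad, positive = free end up. The pivot is a level pin across the gate, 45 mm from the gate's hinge axis, 127 mm above the bench. 0 = lying on the floor of the catch or of the sector's notch; about 0.088 = lying on a tooth or on the sector's top; -0.10 = lower stop, nothing under it; upper stop 0.45
- latch_bar: dark steel bar over the gate, 10 mm wide, 14 tall, free end 191 mm from the pivot, about 0.26 kg. Origin: on its pivot, at the bar's mid height. Its -y axis runs along the bar to the free end, z up through the knob, x across. It falls by its own weight and cannot move sideways on the gate
- knob (a point): grip point on the black upright knob of the bar, a cylinder 18 mm across standing 41 mm up from the bar's top. The point is on its axis, 16 mm below its top, 105 mm along the bar from the pivot and 32 mm above the bar's mid height. Free all round above the bar; pinch it from above
- bar_end (a point): point on the bar's underside 170 mm from the pivot, 215 mm from the gate's hinge axis: the part that lies in the catch or notch
- quadrant: fixed latching hardware on a circle of 215 mm radius about the gate's hinge axis: the catch, the sector and a flat foot on the bench. Origin and axes as the pen's. Treat gently: pressing the bar against it with more than 20 N harms it
- catch (a point): middle of the floor of the catch, 120 mm above the bench: a gap 16 mm wide between two upright teeth 12 mm thick, tops at 134 mm. The bar starts in it
- landing (a point): point 134 mm above the bench, under the bar at gate 0.55: the top of the sector, a curved aluminium strip 24 mm broad and 30 tall on posts. It has one notch 16 mm wide, 14 deep, upright walls. The sector is clamped elsewhere each time: notch middle between gate 0.64 and 0.94; sector from 0.44 rad before it to 0.12 beyond. At gate 0.52 to 0.58 its top is always plain
- bottle_a: amber bottle 60 mm wide, 118 tall, standing in the pen (bystander). Origin: centre of its underside
- bottle_b: clear bottle 64 mm wide, 120 tall, standing in the pen (bystander). Origin: centre of its underside
- jar: white jar 54 mm wide, 75 tall, on the bench beside the hinge post (bystander). Origin: centre of its underside
- vial: small amber vial 26 mm wide, 45 tall, on the bench outside the quadrant (bystander). Origin: centre of its underside
- tube_rack: tube rack 90 x 160 mm, 86 tall, on the bench to the left (bystander). Origin: centre of its underside
- calculator: calculator 160 x 80 mm, 17 thick, on the bench to the right (bystander). Origin: centre of its underside
- dish: round dish 90 mm wide, 15 tall, on the bench to the left (bystander). Origin: centre of its underside

How it is judged:
On the way, in this order (a step that is already met when the one before it is completed fails the run):
1. the bar is lifted out of the catch, above its teeth, with the gate still shut (value of joint bar_lift above 0.08 rad and value of joint gate below 0.1 rad), for 0.1 s.
2. the gate is swung out beyond 0.5 rad and the bar lies on the sector's top (value of joint gate above 0.5 rad and value of joint bar_lift above 0.06 rad and contact force between latch_bar and quadrant above 0.2 N), for 0.15 s.
At the end, for the whole second after the job is handed in: The gate stands open at 0.59 to 0.99 rad, at rest (under 0.05 rad/s), with the bar down in the sector's notch: level within -0.035 to 0.03 rad and bearing on the notch with more than 0.2 N of its own weight (value of joint gate between 0.59 and 0.99 rad and value of joint bar_lift between -0.035 and 0.03 rad and contact force between latch_bar and quadrant above 0.2 N and velocity of joint gate between -0.05 and 0.05 rad/s and velocity of joint bar_lift between -0.05 and 0.05 rad/s); the robot touches nothing.
It fails at once if the latch bar presses on the catch or the sector with more than 20 N (contact force between latch_bar and quadrant above 20 N).
It fails at once if a bottle, jar, vial, rack, calculator or dish is moved by more than 25 mm (distance of any of bottle_a, bottle_b, jar, vial, tube_rack, calculator, dish from where it was at the start of the episode above 0.025 m).
It also fails if it takes over 48 s, if anything falls off the work surface, if the arm or the gripper's body presses on something with over 40 N, if the wrist force passes 120 N, or if a joint passes its speed limit or range.

## Working session

There is one attempt and no reset: what is moved stays moved. The work goes in short steps, Python scripts to look and compute and a shell command to move; the robot and the scene stay as the last step left them, time stands still between calls to the robot, and variables do not carry over. Pictures are saved under pics/ and viewed, at most 11 in all, crops included, and the job is handed in when it is done.

```bash
mkdir -p pics; ls
python3 - <<'E'
from workcell import bot
import cv2,numpy as np
s=bot.observe(); print({k:np.round(v,3) for k,v in s.items()})
for n in ("scene","top"):
    f=bot.grab_frame(n); cv2.imwrite(f"pics/{n}0.png",f["pixels"][:,:,::-1]); print(n,f["fx"],f["cx"],f["cy"],np.round(f["extrinsics"],4).tolist())
E
```

```text
pics
{'clock': np.float64(0.0), 'qpos': array([ 1.031,  0.522, -0.036,  1.6  ,  0.021,  1.021, -0.113]), 'qd': array([-0.002, -0.001, -0.   ,  0.001, -0.001,  0.001, -0.002]), 'joint_efforts': array([-1.0000e-03, -9.2707e+01,  1.9800e+00, -3.6993e+01,  1.8000e-02,
        8.0000e-03, -0.0000e+00]), 'position': array([ 0.283, -0.557,  0.231]), 'tool_rot': array([-3.141,  0.   ,  0.47 ]), 'force': array([-0.397, -0.63 , -0.514]), 'moment': array([-0.01 , -0.004, -0.01 ]), 'finger_force': np.float64(0.0), 'grip_width': np.float64(0.085)}
scene 397.84121603909983 243.6237433387426 193.81057552049097 [[0.7273, 0.6861, 0.0152, -0.397], [0.4974, -0.5117, -0.7005, -0.2127], [-0.4729, 0.5171, -0.7135, 1.4775], [0.0, 0.0, 0.0, 1.0]]
top 367.7035948562488 254.19422206149582 196.8475419668944 [[-0.0223, -0.9995, -0.0218, -0.0105], [-0.9924, 0.0247, -0.1206, 0.5577], [0.1211, 0.0189, -0.9925, 1.1341], [0.0, 0.0, 0.0, 1.0]]
```

View pics/scene0.png

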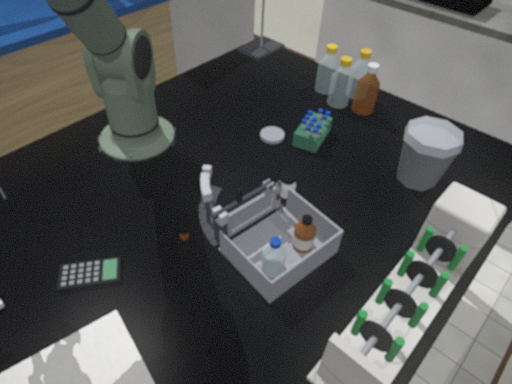

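View pics/top0.png

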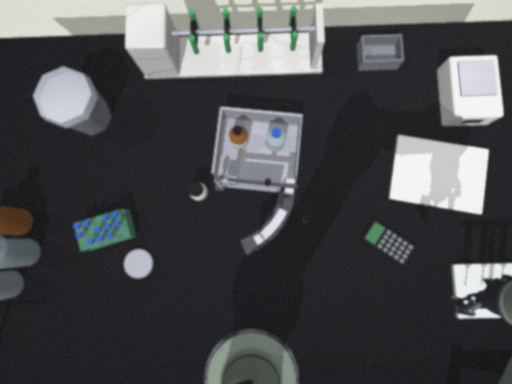

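The two views show the pen with its gate edge facing the robot. In the top view the hinge is near (220,185), the knob near (268,182) and the sector arc runs from (290,195) to (247,245). I'll zoom in for detail.

Run:
```python
import cv2,numpy as np
a=cv2.imread("pics/top0.png")[95:255,180:320]; b=cv2.imread("pics/scene0.png")[155:300,180:350]
a=cv2.resize(a,None,fx=4,fy=3.75*4/3.75,interpolation=cv2.INTER_CUBIC)[:600]
a=cv2.resize(cv2.imread("pics/top0.png")[165:255,185:315],None,fx=6,fy=6,interpolation=cv2.INTER_CUBIC)
cv2.imwrite("pics/topz.png",np.clip(a*1.5,0,255).astype(np.uint8))
b=cv2.resize(cv2.imread("pics/scene0.png")[155:275,185:315],None,fx=5,fy=5,interpolation=cv2.INTER_CUBIC); cv2.imwrite("pics/scz.png",np.clip(b*1.5,0,255).astype(np.uint8))
```

```text
(no output)
```

View pics/topz.png

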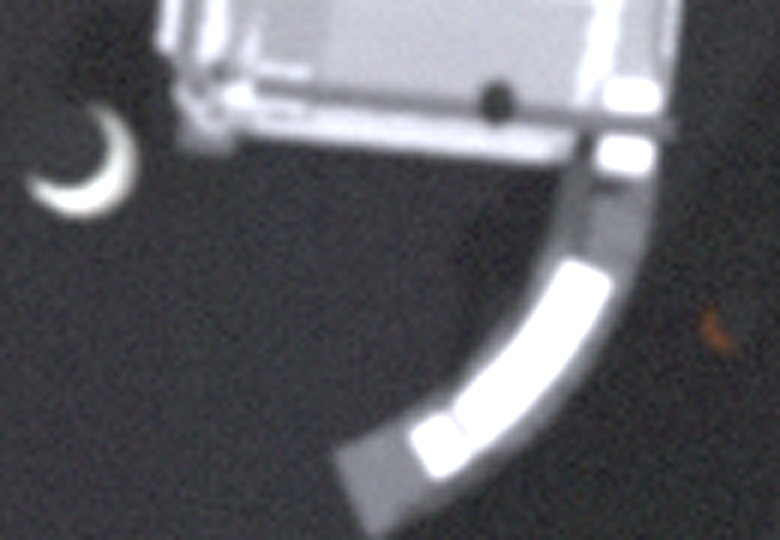

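View pics/scz.png

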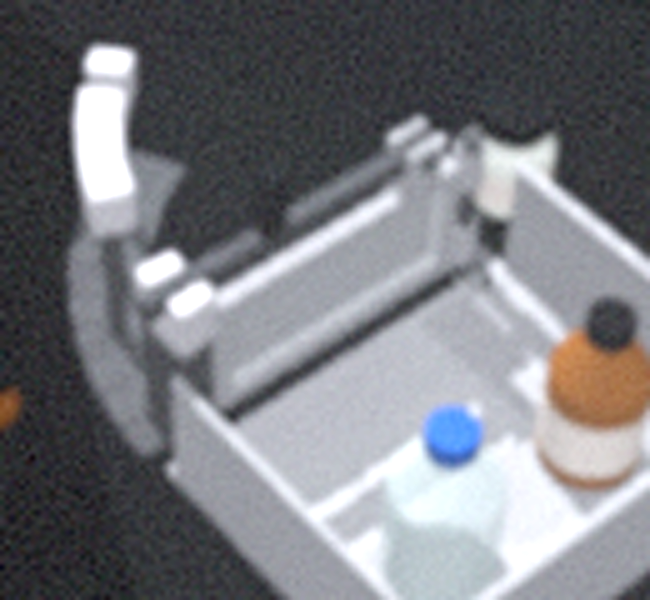

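The zooms show the tooth tops at (631,95) and (627,158), the knob at (497,101), the sector top from (597,275) to (425,460), and the notch near (465,428) in top-zoom pixels. Next I'll cast these into world positions.

```bash
cat > h.py <<'E'
import numpy as np,cv2
from workcell import bot
def ray(f,uv,z):
    E=f["extrinsics"];R,t=E[:3,:3],E[:3,3];C=-R.T@t
    uv=np.atleast_2d(uv).astype(float)
    d=np.c_[(uv[:,0]-f["cx"])/f["fx"],(uv[:,1]-f["cy"])/f["fy"],np.ones(len(uv))]@R
    return (C+d*((z-C[2])/d[:,2])[:,None])[:,:2]
E
python3 - <<'E'
from h import *
from scipy.optimize import least_squares
f=bot.grab_frame("top"); x0,y0,k=185,165,6
g=cv2.resize(cv2.cvtColor(f["pixels"],cv2.COLOR_RGB2GRAY)[y0:255,x0:315],None,fx=k,fy=k,interpolation=cv2.INTER_CUBIC)
px=lambda uv:(np.atleast_2d(uv)+.5)/k-.5+[x0,y0]
print(np.percentile(g,[50,90,99]))
m=(g>150).astype(np.uint8)
m[:, :400]*=(np.arange(m.shape[0])>380)[:,None].astype(np.uint8)
n,l,s,c=cv2.connectedComponentsWithStats(m)
sect=[];teeth=[]
for i in range(1,n):
    if s[i,4]<200: continue
    print(s[i],c[i].round(1),ray(f,px(c[i]),.134).round(4))
    if c[i][0]>590: teeth.append((s[i],ray(f,px(c[i]),.134)[0]))
    if c[i][1]>250 and c[i][0]>380: sect.append(ray(f,px(np.argwhere(l==i)[:,::-1]),.134))
P=np.vstack(sect)
kd=(g<45).astype(np.uint8); kd[:, :465]=0;kd[:,530:]=0;kd[:70]=0;kd[130:]=0
n2,l2,s2,c2=cv2.connectedComponentsWithStats(kd); j=1+np.argmax(s2[1:,4]); print("knob",s2[j],c2[j],ray(f,px(c2[j]),.175))
res=least_squares(lambda c:np.hypot(*(P-c).T)-.2152,[P[:,0].mean()+.1,P[:,1].mean()+.1]);h=res.x
print("hinge sector-only",h,np.std(res.fun))
T=np.array([t[1] for t in teeth]); 
if len(T)==2:
    cm=T.mean(0)
    r2=least_squares(lambda c:np.r_[np.hypot(*(P-c).T)[::20]-.2152,20*(np.hypot(*(cm-c))-.215)],h);h=r2.x
    d=cm-h;a0=np.arctan2(d[1],d[0]);print("catch",cm,"hinge",h,"gate dir",np.degrees(a0),"r",np.hypot(*d))
    # clockwise opening
    A=(a0-np.arctan2(P[:,1]-h[1],P[:,0]-h[0])+np.pi)%(2*np.pi)-np.pi
    print("sector angles",np.percentile(A,[0,1,99,100]))
    for b in sect:
        A=(a0-np.arctan2(b[:,1]-h[1],b[:,0]-h[0])+np.pi)%(2*np.pi)-np.pi; print(A.min(),A.max())
    print("knob pred",h+.150*np.array([np.cos(a0),np.sin(a0)]))
    ang=np.arange(.3,1.1,.02)
    E=f["extrinsics"]
    for t in ang:
        w=np.r_[h+.215*np.array([np.cos(a0-t),np.sin(a0-t)]),.134]
        p=E[:3,:3]@w+E[:3,3];u=f["fx"]*p[0]/p[2]+f["cx"];v=f["fy"]*p[1]/p[2]+f["cy"]
        print(f"{t:.2f}:{g[int((v-y0+.5)*k),int((u-x0+.5)*k)]}",end=" ")
E
```

```text
[ 39. 138. 225.]
[ 574    0   87  113 5383] [610.6  64.7] [[ 0.6058 -0.1207]]
[ 400  119  151   36 2910] [472.6 138.5] [[ 0.5712 -0.0528]]
[ 599  136   53   38 1642] [625.6 154.1] [[ 0.5617 -0.1265]]
[  411   261   200   216 14138] [515.5 371.1] [[ 0.4584 -0.0705]]
knob [487  93  19  24 268] [495.73507463 106.03731343] [[ 0.58026871 -0.06370367]]
hinge sector-only [0.60349636 0.08450766] 0.007561658829891264
catch [ 0.58375688 -0.12362645] hinge [0.59729578 0.09029735] gate dir -93.62132888596355 r 0.2143518033637602
sector angles [0.36300466 0.37201229 0.93160834 0.94027178]
0.3630046615041995 0.9402717826067102
knob pred [ 0.58782147 -0.05940314]
0.30:92 0.32:88 0.34:95 0.36:135 0.38:206 0.40:225 0.42:226 0.44:226 0.46:226 0.48:226 0.50:227 0.52:226 0.54:227 0.56:227 0.58:227 0.60:226 0.62:227 0.64:226 0.66:227 0.68:226 0.70:227 0.72:226 0.74:227 0.76:224 0.78:220 0.80:204 0.82:167 0.84:180 0.86:221 0.88:227 0.90:227 0.92:217 0.94:153 0.96:99 0.98:94 1.00:93 1.02:94 1.04:94 1.06:93 1.08:95
```

Run:
```python
from h import *
from scipy.optimize import least_squares
f=bot.grab_frame("top"); x0,y0,k=185,165,6
g=cv2.resize(cv2.cvtColor(f["pixels"],cv2.COLOR_RGB2GRAY)[y0:255,x0:315],None,fx=k,fy=k,interpolation=cv2.INTER_CUBIC)
px=lambda uv:(np.atleast_2d(uv)+.5)/k-.5+[x0,y0]
n,l,s,c=cv2.connectedComponentsWithStats((g>185).astype(np.uint8))
for i in range(1,n):
    if s[i,4]>300: print(s[i],c[i].round(1),ray(f,px(c[i]),.134).round(4)[0])
T=[ray(f,px(c[i]),.134)[0] for i in range(1,n) if s[i,4]>300 and 600<c[i][0]<660 and 60<c[i][1]<180]; print(len(T))
cm=np.mean(T,0)
P=np.vstack([ray(f,px(np.argwhere(l==i)[:,::-1]),.134) for i in range(1,n) if s[i,4]>300 and c[i][1]>250])
for w in (0,30,1000):
    h=least_squares(lambda q:np.r_[(np.hypot(*(P-q).T)[::20]-.2152),w*(np.hypot(*(cm-q))-.215)],[.6,.09]).x
    d=cm-h;a0=np.arctan2(d[1],d[0]);A=(a0-np.arctan2(P[:,1]-h[1],P[:,0]-h[0]))
    kn=h+.15*d/np.hypot(*d)
    print(w,"hinge",h.round(4),"r",np.hypot(*d).round(4),"a0",np.degrees(a0).round(2),"sect",A.min().round(3),A.max().round(3),"knob",kn.round(4))
```

```text
[587   0  28  76 916] [601.6  38.5] [ 0.6188 -0.1168]
[ 608   82   48   27 1106] [631.6  95. ] [ 0.5906 -0.1304]
[ 603  141   46   28 1042] [626.1 153.7] [ 0.562  -0.1268]
[ 60 183  48  22 420] [ 84.7 196.2] [0.5478 0.1359]
[ 459  266  147  176 9249] [533.8 353.1] [ 0.4668 -0.0795]
[ 416  419   51   53 1790] [440.7 445.1] [ 0.424  -0.0339]
2
0 hinge [0.603  0.0851] r 0.2154 a0 -97.12 sect 0.345 0.904 knob [ 0.5844 -0.0637]
30 hinge [0.6035 0.0847] r 0.215 a0 -97.26 sect 0.346 0.904 knob [ 0.5845 -0.0641]
1000 hinge [0.6035 0.0847] r 0.215 a0 -97.26 sect 0.346 0.904 knob [ 0.5845 -0.0641]
```

Consistent fit: hinge (0.603, 0.085), shut gate heading −97.2°, knob (0.584, −0.064), notch at gate ≈0.785. Moving above the knob.

```bash
python3 -m crank '{"travel":[[2.3,3.8,0],[4.6,7.6,0],[6.9,11.4,0],[9.2,15.2,0],[11.5,19,0]],"turn":[[0,0,4.3],[0,0,8.6],[0,0,12.9],[0,0,17.2],[0,0,21.5]],"gripper":[0.3,0.3,0.3,0.3,0.3]}' 20
python3 -m crank '{"travel":[[2.3,3.8,0],[4.6,7.6,0],[6.9,11.4,0],[9.2,15.2,0],[11.5,19,0]],"turn":[[0,0,4.3],[0,0,8.6],[0,0,12.9],[0,0,17.2],[0,0,21.5]],"gripper":[0.3,0.3,0.3,0.3,0.3]}' 20
python3 -m crank '{"travel":[[2.3,3.8,0],[4.6,7.6,0],[7.1,11.3,0],[7.1,11.3,0],[7.1,11.3,0]],"turn":[[0,0,4.3],[0,0,8.6],[0,0,12.9],[0,0,12.9],[0,0,12.9]],"gripper":[0.3,0.3,0.3,0.3,0.3]}' 20
python3 - <<'E'
from h import *
s=bot.observe();print(s["position"],s["tool_rot"],s["grip_width"],s["qpos"].round(2))
f=bot.grab_frame("wrist");E=f["extrinsics"]
for z,(x,y) in ((.175,(.584,-.064)),(.134,(.5763,-.1286))):
    p=E[:3,:3]@[x,y,z]+E[:3,3];print(f["fx"]*p[0]/p[2]+f["cx"],f["fy"]*p[1]/p[2]+f["cy"])
cv2.imwrite("pics/w1.png",f["pixels"][:,:,::-1])
E
```

```text
clock: 0.7
position: [0.3985, -0.3657, 0.2313]
tool_rot: [3.142, 0.0, 0.848]
force: [1.0, -0.5, 1.3]
grip_width: 0.0598
finger_force: 0.0
clock: 1.2
position: [0.5136, -0.1757, 0.2314]
tool_rot: [3.141, 0.0, 1.223]
force: [0.9, -1.0, -0.6]
grip_width: 0.0597
finger_force: 0.0
clock: 1.7
position: [0.584, -0.0634, 0.2309]
tool_rot: [-3.141, -0.0, 1.447]
force: [-0.2, -1.0, -0.9]
grip_width: 0.0598
finger_force: 0.0
[ 0.58403177 -0.06335534  0.23086291] [-3.14088322e+00 -1.79390928e-04  1.44700051e+00] 0.05975957491473375 [ 0.29  0.49 -0.39  1.69  0.21  1.01 -0.3 ]
257.94540545971296 211.6450649320816
258.2807888518101 264.9750233455355
```

View pics/w1.png

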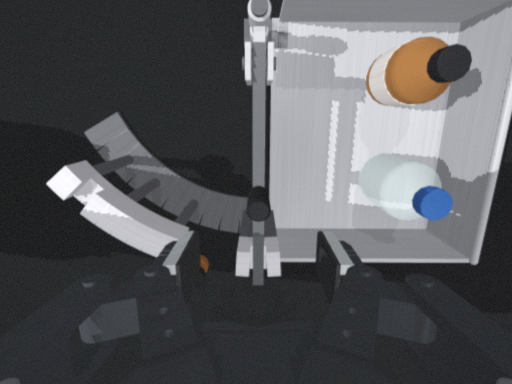

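The wrist view shows the knob at (258,204), centred between the pads laterally, with the notch near (92,190). Descending and gripping.

```bash
python3 -m crank '{"travel":[[0,0,-3],[0,0.1,-6],[0,0.1,-8],[0,0.1,-9],[0,0.1,-9]],"turn":[[0,0,0],[0,0,0],[0,0,0],[0,0,0],[0,0,0]],"gripper":[0.3,0.3,0.3,0.4,0.5]}' 20
python3 -m crank '{"travel":[[0,0,0],[0,0,0],[0,0,0],[0,0,0],[0,0,0]],"turn":[[0,0,0],[0,0,0],[0,0,0],[0,0,0],[0,0,0]],"gripper":[0.65,0.7,0.75,0.8,0.85]}' 20
python3 - <<'E'
import numpy as np
h=np.array([.6033,.0848]);a0=np.radians(-97.2)
def g(t,l,base):
    r=.045+.105*np.cos(l)-.032*np.sin(l);z=.105*np.sin(l)+.032*np.cos(l)
    return np.r_[h+r*np.array([np.cos(a0-t),np.sin(a0-t)]),z]
b=g(0,0,0)
for l in (.04,.08,.12,.17): print(l,((g(0,l,0)-b)*100).round(2))
b=g(0,.17,0)
for t in np.linspace(0,.55,16): print(round(t,3),((g(t,.17,0)-b)*100).round(2),round(-np.degrees(t),1))
E
```

```text
clock: 2.25
position: [0.5832, -0.0642, 0.1405]
tool_rot: [-3.14, 0.0, 1.444]
force: [-0.7, -0.3, 0.7]
grip_width: 0.0427
finger_force: 0.0
clock: 2.75
position: [0.5843, -0.0635, 0.1421]
tool_rot: [3.14, 0.0, 1.445]
force: [-1.3, -0.9, 7.3]
grip_width: 0.0174
finger_force: 19.4
0.04 [0.02 0.14 0.42]
0.08 [0.04 0.29 0.83]
0.12 [0.06 0.45 1.23]
0.17 [0.09 0.69 1.73]
0.0 [0. 0. 0.] -0.0
0.037 [-0.52  0.08  0.  ] -2.1
0.073 [-1.04  0.17  0.  ] -4.2
0.11 [-1.55  0.28  0.  ] -6.3
0.147 [-2.06  0.41  0.  ] -8.4
0.183 [-2.56  0.56  0.  ] -10.5
0.22 [-3.05  0.73  0.  ] -12.6
0.257 [-3.54  0.92  0.  ] -14.7
0.293 [-4.03  1.12  0.  ] -16.8
0.33 [-4.5   1.35  0.  ] -18.9
0.367 [-4.97  1.59  0.  ] -21.0
0.403 [-5.43  1.84  0.  ] -23.1
0.44 [-5.88  2.12  0.  ] -25.2
0.477 [-6.31  2.41  0.  ] -27.3
0.513 [-6.74  2.71  0.  ] -29.4
0.55 [-7.15  3.03  0.  ] -31.5
```

```bash
python3 -m crank '{"travel":[[0,0.1,0.4],[0,0.3,0.8],[0.1,0.45,1.25],[0.1,0.7,1.75],[0.1,0.7,1.75]],"turn":[[0,0,0],[0,0,0],[0,0,0],[0,0,0],[0,0,0]],"gripper":[0.85,0.85,0.85,0.85,0.85]}' 20
python3 -m crank '{"travel":[[0,0,0],[0,0,0],[0,0,0],[0,0,0],[0,0,0]],"turn":[[0,0,0],[0,0,0],[0,0,0],[0,0,0],[0,0,0]],"gripper":[0.85,0.85,0.85,0.85,0.85]}' 20
python3 - <<'E'
from h import *
f=bot.grab_frame("scene");o=cv2.resize(f["pixels"][150:270,185:315,::-1],None,fx=5,fy=5,interpolation=cv2.INTER_CUBIC)
cv2.imwrite("pics/s2.png",np.clip(o*1.5,0,255).astype(np.uint8))
E
```

```text
clock: 3.25
position: [0.5852, -0.0561, 0.1596]
tool_rot: [3.141, 0.0, 1.446]
force: [0.4, -2.8, -2.6]
grip_width: 0.0174
finger_force: 19.8
clock: 3.75
position: [0.5849, -0.0565, 0.1588]
tool_rot: [3.142, 0.0, 1.445]
force: [-0.3, -4.1, -1.0]
grip_width: 0.0172
finger_force: 19.9
```

View pics/s2.png

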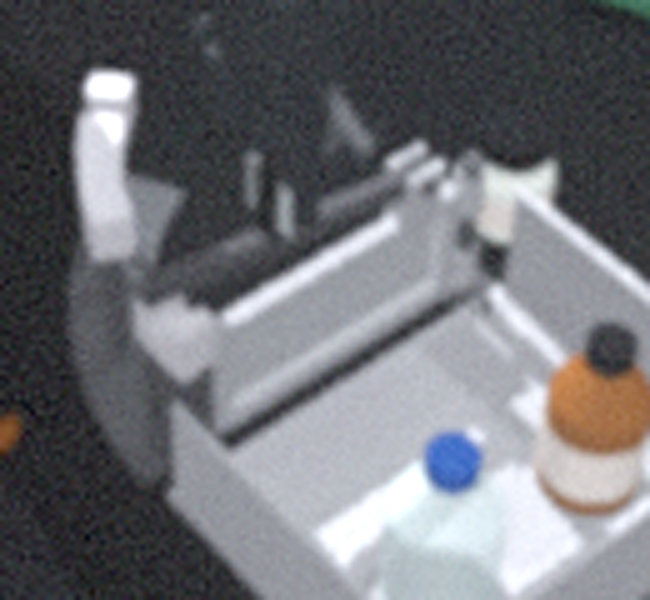

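The bar end at (160,280) in that crop is clear above the teeth at (175,325). Swinging out with the bar held up.

```bash
python3 -m crank '{"travel":[[-0.52,0.08,0],[-1.04,0.17,0],[-1.55,0.28,0],[-2.06,0.41,0],[-2.56,0.56,0]],"turn":[[0,0,-2.1],[0,0,-4.2],[0,0,-6.3],[0,0,-8.4],[0,0,-10.5]],"gripper":[0.85,0.85,0.85,0.85,0.85]}' 20
python3 -m crank '{"travel":[[-0.49,0.17,0],[-0.98,0.36,0],[-1.47,0.56,0],[-1.94,0.79,0],[-2.41,1.03,0]],"turn":[[0,0,-2.1],[0,0,-4.2],[0,0,-6.3],[0,0,-8.4],[0,0,-10.5]],"gripper":[0.85,0.85,0.85,0.85,0.85]}' 20
python3 -m crank '{"travel":[[-0.46,0.25,0],[-0.91,0.53,0],[-1.34,0.82,0],[-1.77,1.12,0],[-2.18,1.44,0]],"turn":[[0,0,-2.1],[0,0,-4.2],[0,0,-6.3],[0,0,-8.4],[0,0,-10.5]],"gripper":[0.85,0.85,0.85,0.85,0.85]}' 20
python3 - <<'E'
from h import *
s=bot.observe();print(s["position"],s["force"],s["grip_width"])
h=np.array([.6033,.0848]);a0=np.radians(-97.2);d=s["position"][:2]-h
print("gate",a0-np.arctan2(d[1],d[0]),"r",np.hypot(*d))
def g(t,l):
    r=.045+.105*np.cos(l)-.032*np.sin(l);z=.105*np.sin(l)+.032*np.cos(l)
    return np.r_[h+r*np.array([np.cos(a0-t),np.sin(a0-t)]),z]
for l in (.15,.12,.11,.10,.09): print(l,((g(.55,l)-g(.55,.17))*100).round(2))
f=bot.grab_frame("scene");o=cv2.resize(f["pixels"][150:270,185:315,::-1],None,fx=5,fy=5,interpolation=cv2.INTER_CUBIC)
cv2.imwrite("pics/s3.png",np.clip(o*1.5,0,255).astype(np.uint8))
E
```

```text
clock: 4.3
position: [0.5591, -0.0506, 0.1588]
tool_rot: [-3.142, -0.0, 1.261]
force: [1.1, -2.8, -2.7]
grip_width: 0.017
finger_force: 19.9
clock: 4.8
position: [0.535, -0.0401, 0.1588]
tool_rot: [-3.141, -0.0, 1.077]
force: [0.7, -1.5, -2.5]
grip_width: 0.0173
finger_force: 19.9
clock: 5.3
position: [0.5133, -0.0254, 0.1588]
tool_rot: [-3.141, -0.0, 0.894]
force: [1.1, -0.4, -3.0]
grip_width: 0.0171
finger_force: 19.8
[ 0.51325724 -0.02542941  0.1587521 ] [ 1.10932479 -0.38348478 -3.03176441] 0.01714488370600482
gate 0.5592776609161736 r 0.14233138470873014
0.15 [-0.06 -0.08 -0.2 ]
0.12 [-0.15 -0.18 -0.5 ]
0.11 [-0.17 -0.22 -0.6 ]
0.1 [-0.2  -0.25 -0.7 ]
0.09 [-0.23 -0.28 -0.8 ]
```

View pics/s3.png

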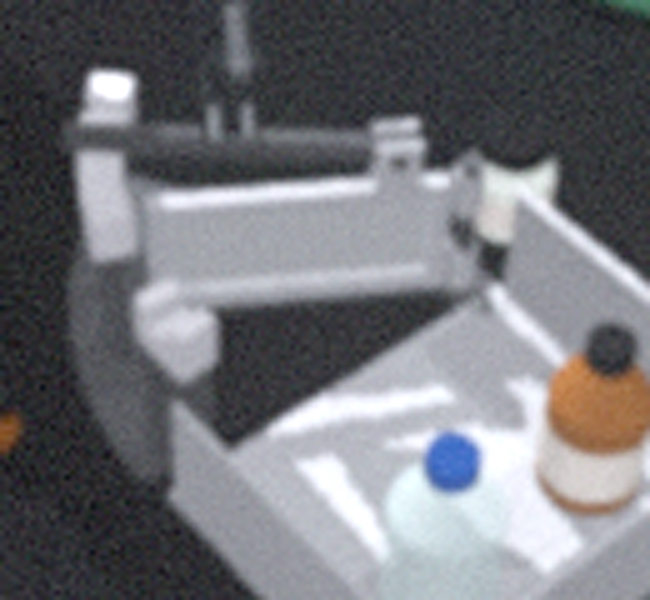

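The gate is open at about 0.55 and the bar is held over the plain part of the sector, at (95,135) in the crop. Lowering gently.

```bash
python3 -m crank '{"travel":[[-0.04,-0.05,-0.15],[-0.08,-0.1,-0.3],[-0.13,-0.16,-0.45],[-0.17,-0.2,-0.55],[-0.17,-0.2,-0.55]],"turn":[[0,0,0],[0,0,0],[0,0,0],[0,0,0],[0,0,0]],"gripper":[0.85,0.85,0.85,0.85,0.85]}' 20
python3 -m crank '{"travel":[[-0.01,-0.02,-0.05],[-0.02,-0.03,-0.1],[-0.03,-0.04,-0.12],[-0.03,-0.04,-0.12],[-0.03,-0.04,-0.12]],"turn":[[0,0,0],[0,0,0],[0,0,0],[0,0,0],[0,0,0]],"gripper":[0.85,0.85,0.85,0.85,0.85]}' 20
```

```text
clock: 5.85
position: [0.512, -0.0279, 0.1532]
tool_rot: [3.142, -0.0, 0.896]
force: [2.1, 1.6, -2.7]
grip_width: 0.0174
finger_force: 19.9
clock: 6.35
position: [0.5116, -0.0282, 0.1522]
tool_rot: [3.141, -0.0, 0.896]
force: [3.8, 4.0, -3.9]
grip_width: 0.0172
finger_force: 19.8
```

```bash
for i in 1; do python3 -m crank '{"travel":[[-0.01,-0.01,-0.03],[-0.01,-0.02,-0.06],[-0.02,-0.03,-0.09],[-0.02,-0.03,-0.09],[-0.02,-0.03,-0.09]],"turn":[[0,0,0],[0,0,0],[0,0,0],[0,0,0],[0,0,0]],"gripper":[0.85,0.85,0.85,0.85,0.85]}' 20; done
```

```text
clock: 6.85
position: [0.5115, -0.0284, 0.1516]
tool_rot: [3.141, -0.001, 0.896]
force: [2.6, 4.9, 5.6]
grip_width: 0.0174
finger_force: 20.6
```

```bash
python3 -m crank '{"travel":[[0,0,0],[0,0,0],[0,0,0.1],[0,0,0.3],[0,0,0.4]],"turn":[[0,0,0],[0,0,0],[0,0,0],[0,0,0],[0,0,0]],"gripper":[0.75,0.7,0.7,0.7,0.7]}' 20
python3 - <<'E'
from h import *
s=bot.observe();print(s["force"].round(2),s["grip_width"],s["finger_force"])
h=np.array([.6033,.0848]);a0=np.radians(-97.2);d=s["position"][:2]-h
t0=a0-np.arctan2(d[1],d[0]);r=np.hypot(*d);print("gate",t0,"r",r)
r=.146
for t in np.arange(.55,.85,.02):
    p=h+r*np.array([np.cos(a0-t),np.sin(a0-t)]);print(t.round(2),((p-s["position"][:2])*100).round(2),np.degrees(.559-t).round(1))
f=bot.grab_frame("scene");o=cv2.resize(f["pixels"][150:270,185:315,::-1],None,fx=5,fy=5,interpolation=cv2.INTER_CUBIC)
w=bot.grab_frame("wrist")["pixels"][:,:,::-1]
cv2.imwrite("pics/s4.png",np.clip(o*1.5,0,255).astype(np.uint8));cv2.imwrite("pics/w4.png",w)
E
```

```text
clock: 7.35
position: [0.5112, -0.0288, 0.1554]
tool_rot: [3.142, 0.0, 0.895]
force: [0.2, -0.0, 0.3]
grip_width: 0.0255
finger_force: 0.0
[ 0.18 -0.04  0.32] 0.025525613903241214 0.0
gate 0.5556141538325616 r 0.14625166878509768
0.55 [ 0.08 -0.03] 0.5
0.57 [-0.15  0.15] -0.6
0.59 [-0.37  0.34] -1.8
0.61 [-0.59  0.54] -2.9
0.63 [-0.8   0.73] -4.1
0.65 [-1.01  0.94] -5.2
0.67 [-1.22  1.14] -6.4
0.69 [-1.42  1.35] -7.5
0.71 [-1.62  1.57] -8.7
0.73 [-1.81  1.79] -9.8
0.75 [-2.    2.01] -10.9
0.77 [-2.19  2.24] -12.1
0.79 [-2.37  2.47] -13.2
0.81 [-2.54  2.7 ] -14.4
0.83 [-2.71  2.94] -15.5
```

View pics/w4.png

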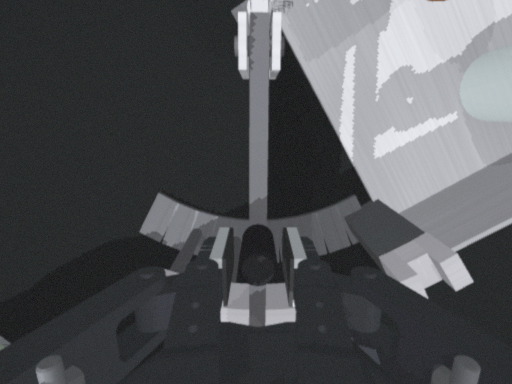

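Force is back to zero and the wrist view shows the bar lying across the sector, with the knob at (258,268) loose between the pads. Sliding along with the loose fingers.

```bash
python3 -m crank '{"travel":[[-0.15,0.15,0],[-0.37,0.34,0],[-0.59,0.54,0],[-0.8,0.73,0],[-1.01,0.94,0]],"turn":[[0,0,-0.6],[0,0,-1.8],[0,0,-2.9],[0,0,-4.1],[0,0,-5.2]],"gripper":[0.7,0.7,0.7,0.7,0.7]}' 20
python3 -m crank '{"travel":[[-0.21,0.2,0],[-0.41,0.41,0],[-0.61,0.63,0],[-0.8,0.85,0],[-0.99,1.07,0]],"turn":[[0,0,-1.2],[0,0,-2.3],[0,0,-3.5],[0,0,-4.6],[0,0,-5.7]],"gripper":[0.7,0.7,0.7,0.7,0.7]}' 20
cat > look.py <<'E'
from h import *
import sys
s=bot.observe();h=np.array([.6033,.0848]);a0=np.radians(-97.2);d=s["position"][:2]-h
print("tool angle",a0-np.arctan2(d[1],d[0]),"r",np.hypot(*d),"z",s["position"][2],"F",s["force"].round(1))
f=bot.grab_frame("scene");o=cv2.resize(f["pixels"][150:225,185:285,::-1],None,fx=6,fy=6,interpolation=cv2.INTER_CUBIC)
cv2.imwrite(f"pics/{sys.argv[1]}.png",np.clip(o*1.5,0,255).astype(np.uint8))
E
python3 look.py s5
```

```text
clock: 7.95
position: [0.5009, -0.0192, 0.1552]
tool_rot: [3.142, 0.0, 0.803]
force: [1.0, -2.0, -0.6]
grip_width: 0.0257
finger_force: 1.0
clock: 8.45
position: [0.491, -0.0085, 0.1552]
tool_rot: [-3.142, 0.0, 0.704]
force: [2.1, -1.6, -0.4]
grip_width: 0.0255
finger_force: 1.0
tool angle 0.7520297402607623 r 0.14596600847975816 z 0.15518098514256826 F [ 2.1 -1.6 -0.4]
```

View pics/s5.png

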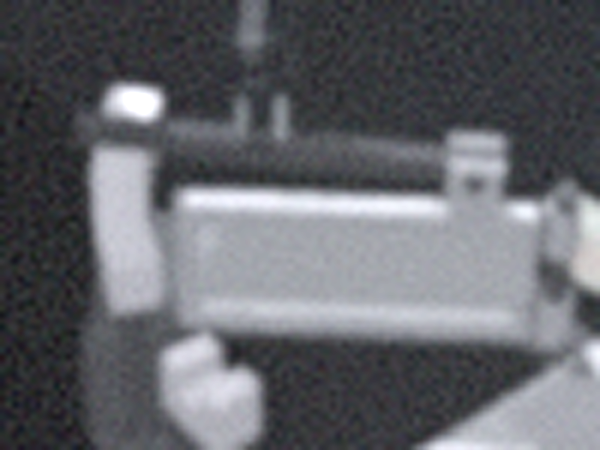

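The bar, at (125,125) in the crop, now lies just short of the notch. From here I take small steps while watching force and the image.

```bash
cat > bl.py <<'E'
from h import *
# bar tilt from scene view: dark-bar rows near free end and near pivot
f=bot.grab_frame("scene");g=cv2.cvtColor(f["pixels"],cv2.COLOR_RGB2GRAY).astype(float)
s=bot.observe();h=np.array([.6033,.0848]);a0=np.radians(-97.2);d=s["position"][:2]-h;t=a0-np.arctan2(d[1],d[0])-.025
E=f["extrinsics"]
def pr(t,r,z):
    p=E[:3,:3]@np.r_[h+r*np.array([np.cos(a0-t),np.sin(a0-t)]),z]+E[:3,3];return np.array([f["fx"]*p[0]/p[2]+f["cx"],f["fy"]*p[1]/p[2]+f["cy"]])
for l in (0,.088):
    print("expect end-top px at lift",l,pr(t,.236,.134+.19*l).round(1))
u,v=pr(t,.236,.14);u=int(round(u));v=int(round(v))
print("t",t.round(4),"col",u+2,"rows",v-8,g[v-8:v+12,u+1:u+4].mean(1).round(0).astype(int), "F",s["force"].round(1))
E
python3 bl.py
python3 -m crank '{"travel":[[-0.04,0.05,0],[-0.08,0.09,0],[-0.11,0.14,0],[-0.15,0.18,0],[-0.19,0.23,0]],"turn":[[0,0,-0.2],[0,0,-0.5],[0,0,-0.7],[0,0,-0.9],[0,0,-1.2]],"gripper":[0.7,0.7,0.7,0.7,0.7]}' 20
python3 bl.py
python3 -m crank '{"travel":[[-0.02,0.02,0],[-0.04,0.05,0],[-0.06,0.07,0],[-0.08,0.09,0],[-0.09,0.12,0]],"turn":[[0,0,-0.1],[0,0,-0.2],[0,0,-0.3],[0,0,-0.5],[0,0,-0.6]],"gripper":[0.7,0.7,0.7,0.7,0.7]}' 20
python3 bl.py
```

```text
expect end-top px at lift 0 [197.1 173.2]
expect end-top px at lift 0.088 [196.7 168.9]
t 0.7292 col 199 rows 164 [32 37 32 40 54 59 54 55 51 51 50 51 56 62 60 67 64 60 58 54] F [ 0.1  0.4 -1. ]
clock: 9.05
position: [0.4894, -0.0063, 0.1552]
tool_rot: [3.142, -0.0, 0.684]
force: [2.7, -1.6, -0.9]
grip_width: 0.0255
finger_force: 1.0
expect end-top px at lift 0 [197.3 172.3]
expect end-top px at lift 0.088 [196.9 167.9]
t 0.7464 col 199 rows 163 [34 33 34 35 46 56 57 54 53 51 46 48 53 56 61 62 65 64 60 59] F [ 1.9 -0.3 -0.2]
clock: 9.6
position: [0.4884, -0.0051, 0.1552]
tool_rot: [-3.142, 0.0, 0.674]
force: [2.3, -1.5, -0.2]
grip_width: 0.0256
finger_force: 1.1
expect end-top px at lift 0 [197.4 171.7]
expect end-top px at lift 0.088 [197.  167.4]
t 0.7565 col 199 rows 162 [37 34 34 31 45 54 54 55 52 52 48 50 50 53 57 58 63 67 60 62] F [ 1.9 -1.1 -0.2]
```

```bash
for i in 1; do python3 -m crank '{"travel":[[-0.02,0.02,0],[-0.04,0.05,0],[-0.06,0.07,0],[-0.08,0.09,0],[-0.09,0.12,0]],"turn":[[0,0,-0.1],[0,0,-0.2],[0,0,-0.3],[0,0,-0.5],[0,0,-0.6]],"gripper":[0.7,0.7,0.7,0.7,0.7]}' 20; done
python3 bl.py
python3 -m crank '{"travel":[[-0.02,0.02,0],[-0.04,0.05,0],[-0.06,0.07,0],[-0.08,0.09,0],[-0.09,0.12,0]],"turn":[[0,0,-0.1],[0,0,-0.2],[0,0,-0.3],[0,0,-0.5],[0,0,-0.6]],"gripper":[0.7,0.7,0.7,0.7,0.7]}' 20
python3 bl.py
```

```text
clock: 10.15
position: [0.4874, -0.0039, 0.1552]
tool_rot: [-3.141, 0.0, 0.663]
force: [1.1, -1.6, -0.0]
grip_width: 0.0254
finger_force: 1.0
expect end-top px at lift 0 [197.5 171.1]
expect end-top px at lift 0.088 [197.2 166.8]
t 0.7671 col 199 rows 162 [33 31 36 39 50 55 54 54 49 48 45 46 49 53 56 60 63 63 64 63] F [ 0.6 -1.6  0.4]
clock: 10.7
position: [0.4864, -0.0027, 0.1551]
tool_rot: [-3.141, 0.0, 0.653]
force: [0.4, -2.3, -0.3]
grip_width: 0.0257
finger_force: 0.9
expect end-top px at lift 0 [197.7 170.6]
expect end-top px at lift 0.088 [197.3 166.2]
t 0.7775 col 200 rows 161 [34 30 37 31 38 39 42 44 50 52 58 74 84 91 95 92 89 92 97 96] F [ 0.7 -1.7 -0.6]
```

```bash
python3 look.py s6
```

```text
tool angle 0.8025229407854808 r 0.14596166543994854 z 0.15515096395527306 F [ 0.7 -1.7 -0.6]
```

View pics/s6.png

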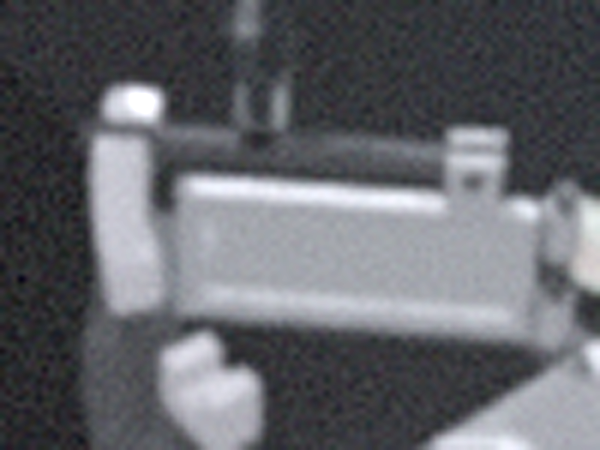

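The bar has sunk into the notch: only a thin strip shows at (125,127) in the crop. Now I open, retreat and check the level.

```bash
python3 -m crank '{"travel":[[0,0,0],[0,0,0],[0,0,0.3],[0,0,1],[0,0,2]],"turn":[[0,0,0],[0,0,0],[0,0,0],[0,0,0],[0,0,0]],"gripper":[0.6,0.5,0.4,0.4,0.4]}' 20
python3 -m crank '{"travel":[[0,0,2],[0,0,4],[0,0,7],[0,0,10],[0,0,10]],"turn":[[0,0,0],[0,0,0],[0,0,0],[0,0,0],[0,0,0]],"gripper":[0.4,0.4,0.4,0.4,0.4]}' 20
python3 bl.py
python3 - <<'E'
from h import *
f=bot.grab_frame("scene");w=bot.grab_frame("wrist")
a=cv2.resize(f["pixels"][150:225,185:285,::-1],(400,300),interpolation=cv2.INTER_CUBIC);b=cv2.resize(w["pixels"][:,:,::-1],(400,300))
cv2.imwrite("pics/s7.png",np.clip(np.hstack([a,b])*1.4,0,255).astype(np.uint8))
E
```

```text
clock: 11.3
position: [0.4865, -0.0027, 0.1757]
tool_rot: [-3.141, 0.0, 0.653]
force: [0.9, 0.1, 0.4]
grip_width: 0.0511
finger_force: 0.0
clock: 11.8
position: [0.4881, -0.0025, 0.2794]
tool_rot: [3.138, -0.005, 0.653]
force: [-0.1, 0.5, -0.1]
grip_width: 0.0513
finger_force: 0.0
expect end-top px at lift 0 [197.6 170.8]
expect end-top px at lift 0.088 [197.2 166.4]
t 0.774 col 200 rows 161 [ 35  33  35  37  37  38  44  45  51  57  61  75  84  95  95  94  99 103
 107 104] F [-0.4  0.4 -1.6]
```

View pics/s7.png

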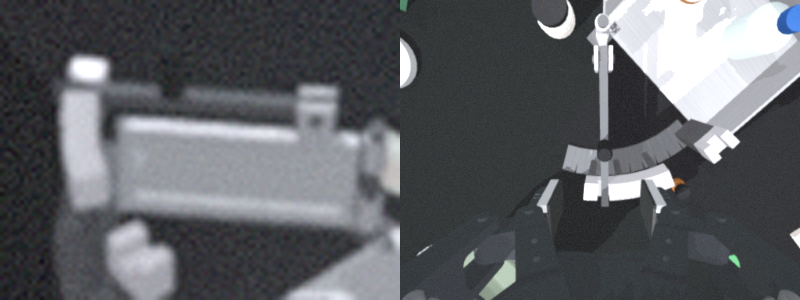

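Run:
```python
from h import *
g=np.mean([cv2.cvtColor(bot.grab_frame("scene")["pixels"],cv2.COLOR_RGB2GRAY).astype(float) for _ in range(6)],0);f=bot.grab_frame("scene")
h=np.array([.6033,.0848]);a0=np.radians(-97.2);E=f["extrinsics"];t=.775
def pr(r,z):
    q=h+r*np.array([np.cos(a0-t),np.sin(a0-t)]); p=E[:3,:3]@np.r_[q,z]+E[:3,3];return np.array([f["fx"]*p[0]/p[2]+f["cx"],f["fy"]*p[1]/p[2]+f["cy"]])
for r in (.09,.11,.125,.175,.185,.195,.228):
    row=[]
    for l in (0,.03,.088):
        row.append(pr(r,.134+(r-.045)*l)[1])
    u=int(round(pr(r,.134)[0]));v=int(row[0]);c=cv2.blur(g,(3,1))[v-9:v+6,u]
    y=np.arange(v-9,v+6);base=c[:3].mean();i=np.argmax(c>base+9);e=y[i-1]+(base+9-c[i-1])/(c[i]-c[i-1])
    print(r,u,"pred rows l=0,.03,.088",np.round(row,1),"edge",round(e,2),c.round(0).astype(int))
```

```text
0.09 248 pred rows l=0,.03,.088 [174.2 173.9 173.2] edge 171.77 [36 38 37 37 38 38 36 49 69 81 78 66 57 53 45]
0.11 241 pred rows l=0,.03,.088 [173.7 173.2 172.3] edge 171.22 [36 36 37 37 37 37 38 42 58 78 81 72 61 54 48]
0.125 236 pred rows l=0,.03,.088 [173.4 172.8 171.6] edge 170.84 [36 35 38 37 37 36 37 47 67 79 79 68 59 54 45]
0.175 219 pred rows l=0,.03,.088 [172.2 171.2 169.2] edge 169.61 [36 36 36 35 37 37 37 50 73 84 77 65 57 52 45]
0.185 215 pred rows l=0,.03,.088 [171.9 170.9 168.8] edge 169.37 [35 37 34 36 36 34 34 38 55 76 83 74 60 54 50]
0.195 212 pred rows l=0,.03,.088 [171.7 170.5 168.3] edge 164.02 [35 33 47 71 85 84 76 71 75 82 82 70 59 53 50]
0.228 200 pred rows l=0,.03,.088 [170.9 169.5 166.7] edge 166.73 [34 35 34 34 35 40 44 46 48 54 61 72 87 94 95]
```

The edge offset from the level prediction is constant along the bar, so lift ≈ 0 and the bar is fully seated. The gripper is clear, so I'm handing in.

```bash
python3 -c "
from workcell import bot
print(bot.job_done())"
```

```text
the job is handed in; nothing more can be done
None
```

The job is handed in with the gate latched open at about 0.78 rad, the bar measured level in the sector's notch (lift about 0) and the gripper clear; the hand-in returned no verdict.

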